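# Wedge the rocking counter scale

## Task

The counter scale on the jewellery stall has lost the rubber pad of one foot and rocks on that corner. Push the wooden wedge, thin end first, under the bare foot until it sits tight and takes up the rocking, without jacking the scale out of level or shoving it out of its place; then press down with a fingertip on the scale's top above that foot to check that the corner no longer gives, and come away. Do not pick anything up, and leave the other things where they are.

Things in the scene. Friction and masses are not known exactly. Their poses are not given: they have to be found in the camera images.
- scale: loose pale counter scale, about 1.9 kg (+-20 %), 230 mm (x) by 190 mm (y). Origin: on the table under its middle, z up; own -x is the front with sloped display and keys. Housing underside 18 mm up; flat top of the rear part 60 mm up; on it a steel pan 116 mm across, its centre 32 mm towards +x, its top 72 mm up. Three feet have rubber pads, the one at own (+x, +y) has lost its pad.
- bare_foot (a point): lowest point of the bare foot: a steel stud with a round end, 16 mm across, 16 mm in from the housing's edges at own (+99, +79) mm of the scale; 10 mm above the table while the scale stands level on the other three feet, as at the start. Unsupported, that corner tips down 0.08 rad under a push of about 2 N
- top_corner (a point): point on the scale's flat top straight above the bare foot, 60 mm above the table, 16 mm in from two edges and about 45 mm clear of the pan's rim: the place to press
- wedge: loose hardwood wedge, 35 g, 110 mm long (own y), 38 wide (own x). Origin: centre of its underside, z up. Thin end 3 mm, at own -y, pointing roughly at the bare foot; thick end a flat face 19 mm high at own +y. Even slope: 10 mm thick 48 mm from the thin end. Slides with under 1 N; at the foot takes 1 to 2 N more per mm and stays put. Its thick end pushed sideways, it turns about a point 25 mm ahead of its middle.
- bangle: dark wooden bangle lying flat, 74 mm across, 60 mm inside, 18 mm high; loose, a bystander. Origin: centre of its underside, z up
- loupe: steel jeweller's loupe standing on its lens, 29 mm across, 20 mm high, with a black 30 mm tab beside it; loose, a bystander. Origin: centre of its underside, z up
- bowl: small brass bowl, 96 mm across, 42 mm high; loose, a bystander. Origin: centre of its underside, z up
- teacup: plain steel tea cup, 68 mm across, 70 mm high; loose, a bystander. Origin: centre of its underside, z up
- bead_jar: amber glass jar with metal cap, 62 mm across, 78 mm high; loose, a bystander. Origin: centre of its underside, z up
- ring_stick: turned wooden ring-sizing stick on a round foot, 64 mm across, 152 mm high; loose, a bystander. Origin: centre of its underside, z up
- ring_box: small dark wooden ring box, 56 x 56 mm, 42 mm high; loose, a bystander. Origin: centre of its underside, z up
- calculator: black desk calculator lying flat, 140 x 82 x 13 mm; loose, a bystander. Origin: centre of its underside, z up
Things that resemble listed ones, but are neither listed nor needed, are in the scene too. Of the things like the wedge, leave any that is green or white; of the rest the larger one is meant.

How it is judged:
On the way, in this order (a step that is already met when the one before it is completed fails the run):
1. the wedge is tight under the bare foot and the scale is still level (y of bare_foot in the frame of wedge between -0.052 and 0.03 m and x of bare_foot in the frame of wedge between -0.019 and 0.019 m and contact force between wedge and scale above 1 N and angle between scale's own z axis and vertical below 0.02 rad), for 0.2 s.
2. the finger presses on the scale's top above the wedged foot (at least 3 N, within 30 mm) and the corner does not give (contact force between the fingers and scale above 3 N and horizontal distance between the grasp point and top_corner below 0.03 m and height (world z) of the grasp point above 0.05 m and angle between scale's own z axis and vertical below 0.02 rad), for 0.2 s.
At the end, for the whole second after the job is handed in: The wedge lies under the bare foot (foot over its slope) and carries at least 1 N of the scale, so the scale no longer rocks; the scale is level within 0.015 rad, within 25 mm of where it stood, and at rest; the wedge lies on the table; every bystander is within 20 mm of where it stood (y of bare_foot in the frame of wedge between -0.052 and 0.03 m and x of bare_foot in the frame of wedge between -0.019 and 0.019 m and contact force between wedge and scale above 1 N and angle between scale's own z axis and vertical below 0.015 rad and distance of scale from where it was at the start of the episode below 0.025 m and linear speed of each of scale, wedge below 0.02 m/s and height (world z) of wedge below 0.005 m and distance of each of bangle, loupe, bowl, teacup, bead_jar, ring_stick, ring_box, calculator from where it was at the start of the episode below 0.02 m); the robot touches nothing.
It fails at once if the wedge is lifted or carried (more than 6 mm off the table, or tipped over by 0.35 rad) (height (world z) of wedge above 0.006 m or angle between wedge's own z axis and vertical above 0.35 rad).
It fails at once if the scale is lifted (more than 15 mm), tipped (more than 0.12 rad) or shoved more than 25 mm (height (world z) of scale above 0.015 m or angle between scale's own z axis and vertical above 0.12 rad or distance of scale from where it was at the start of the episode above 0.025 m).
It fails at once if a bystander is moved more than 20 mm (distance of any of bangle, loupe, bowl, teacup, bead_jar, ring_stick, ring_box, calculator from where it was at the start of the episode above 0.02 m).
It also fails if it takes over 61 s, if anything falls off the work surface, if the arm or the gripper's body presses on something with over 40 N, if the wrist force passes 120 N, or if a joint passes its speed limit or range.

## Robot

A 6-joint arm with a two-finger parallel gripper is mounted at the origin on the work surface. World frame = base frame: x ahead of the robot, y to its left, z up, the work surface at z = 0. Lengths are in m, angles in rad, forces in N, time in s.
With the tool pointing down it reaches from about 0.275 to 0.875 m from the base axis. Payload 12.5 kg.
Tool frame: the origin (TCP) lies on the centre line of the jaws, within the pads' length; the fingertips stand 25 mm ahead of it and the grasp point (between the pads) lies 6 mm ahead of it; x points along the fingers, y is the direction in which the jaws open and shut, and the axes are right-handed (so a half turn about x gives the same grasp; the last joint's range is limited). The gripper opens to 85 mm and grips with 20 to 120 N. Pads are 22 mm wide; open, the fingers measure 114 mm over their backs; the gripper's body (76 mm by 85 mm) begins 54 mm behind the grasp point. The pads swing forward as they close: fully open they stand 13 mm farther back than shut.
Start: joints at [-1.313, 0.351, 1.652, -0, 1.139, -0.085], TCP at [0.185, -0.518, 0.256] pointing down, gripper open.
Joint ranges: [-2.75, 2.75], [-0.79, 2.1], [0.01, 2.65], [-1.57, 4.71], [0.07, 3.14], [-2.87, 2.87]. Speed limits (rad/s): [2.22, 2.22, 2.79, 3.14, 3.14, 3.14].

## Interface

Orientations are given as a 3x3 rotation matrix whose columns are the frame's x, y, z axes.
In Python, from station import get_state, snapshot, close_job gives the robot as it stands.
- The arm moves only by the tool drive_tool, never from a script. Its argument "motion" is a list of rows, each an object of numbers: "dx", "dy", "dz": the shift along the world's x, y, z in m; "wx", "wy", "wz": the turn, a rotation vector about the world's x, y, z in degrees; "grip": the closure in counts, from 0 (fully open) to 255 (shut). In form: [{"dx": .., "dy": .., "dz": .., "wx": .., "wy": .., "wz": .., "grip": ..}, ...]. A call has 1 to 5 rows; each row is the pose to reach, as a shift and turn from the pose commanded when the call began; what a row does not reach only later rows make up. A row lasts 1/12 s, in which the tool goes at most 41.7 mm and 7.16 degrees, less where a joint would pass 70% of its speed; a pose out of reach is approached as far as the arm can. A call with a gripper value outside its range is refused whole. The fingers move at their own pace and stop on an object; "newtons" is the grip in N (left out, the last holds). Time passes only in rows, so rows that repeat a pose let the fingers close. It gives the time, the measured TCP pose, the force and the opening at its end, in the units of the state.
- get_state(): the state, without advancing time (a new reading comes with each control period).
- snapshot(name): name is "side" or "top" or "wrist"; returns a dict with "img" (400x640x3 uint8, red, green, blue), "fx", "fy", "cx", "cy" (pixels), "world_to_cam" (4x4, takes a point from world to camera coordinates). Camera axes: x right, y up, looking along -z (the intrinsics and any distortion apply to the point x, -y, -z); pixel columns grow to the right and rows downward; lengths in m; the calibration is good to about 2 mm. A picture is of the moment at which its call begins. There is no depth.
- close_job(): hands the job in, once; it reports no verdict.
The state is a dict: "time": time; "joints": joint angles; "qd": joint speeds; "joint_efforts": joint torques, N m; "ee_pos": TCP position; "eef_rot": TCP orientation; "force": force on the tool from outside, world axes, zero at the start; "wrist_torque": the same for the moment, N m; "gripper_width": finger opening in m.
Only numpy, scipy, OpenCV 4.12 (cv2) and the standard library are available. Lean on these libraries where they do the work, as an engineer would, in place of code of your own. Each camera call takes 0.05 s, during which the arm holds its last target. There are 200 camera calls.

## Working session

There is one attempt and no reset: what is moved stays moved. The work goes in short steps, Python scripts to look and compute and a tool call to move; the robot and the scene stay as the last step left them, time stands still between calls to the robot, and variables do not carry over. Pictures are saved under pics/ and viewed, about 8 in all and at most 12, crops included, and the job is handed in when it is done.

Besides the shell and the picture viewer there is one more tool, called after ">>>" by a JSON object that holds its "fn" and its "kwargs", one argument or row to a line. drive_tool: Moves the arm, as the interface text tells. Its arguments: {"type":"object","properties":{"motion":{"type":"array","items":{"type":"object","properties":{"dx":{"type":"number"},"dy":{"type":"number"},"dz":{"type":"number"},"wx":{"type":"number"},"wy":{"type":"number"},"wz":{"type":"number"},"grip":{"type":"number"}}}},"newtons":{"type":"number"}},"required":["motion"]}

```bash
mkdir -p pics
cat > h.py <<'E'
import numpy as np, cv2
from station import get_state, snapshot
def ray(s,u,v):
    T=s["world_to_cam"]; T=np.array(T); R=T[:3,:3]; t=T[:3,3]
    d=R.T@np.array([(u-s["cx"])/s["fx"],-(v-s["cy"])/s["fy"],-1.]); return -R.T@t,d
def onz(s,u,v,z):
    c,d=ray(s,u,v); return c+d*(z-c[2])/d[2]
def proj(s,p):
    T=np.array(s["world_to_cam"]); q=T[:3,:3]@np.array(p)+T[:3,3]
    return s["cx"]+s["fx"]*q[0]/-q[2], s["cy"]-s["fy"]*q[1]/-q[2]
def save(s,n): cv2.imwrite("pics/"+n,s["img"][:,:,::-1])
E
python3 - <<'E'
from h import *
import pickle
for n in("top","side"):
    s=snapshot(n); save(s,n+"0.png"); pickle.dump(s,open(n+".pkl","wb")); print(s.keys(),s["fx"],s["cx"],s["cy"],np.round(s["world_to_cam"],3).tolist())
print(get_state())
E
```

```text
dict_keys(['img', 'fx', 'fy', 'cx', 'cy', 'world_to_cam']) 448.60238560443713 317.05549420537943 204.05212918075387 [[-0.015, -1.0, -0.003, 0.002], [0.996, -0.015, 0.091, -0.526], [-0.091, -0.001, 0.996, -1.554], [0.0, 0.0, 0.0, 1.0]]
dict_keys(['img', 'fx', 'fy', 'cx', 'cy', 'world_to_cam']) 501.85460007264606 320.06570222738804 201.44142449293062 [[-0.94, -0.342, 0.003, 0.459], [0.182, -0.492, 0.851, -0.171], [-0.29, 0.801, 0.524, -1.242], [0.0, 0.0, 0.0, 1.0]]
{'time': 0.1, 'joints': array([-1.31259953e+00,  3.51187008e-01,  1.65235745e+00,  1.34203883e-05,
        1.13910073e+00, -8.45925988e-02]), 'qd': array([-0.00020353, -0.00308208, -0.00210744, -0.00213921, -0.0006903 ,
       -0.00076351]), 'joint_efforts': array([-1.15970779e-04, -5.06835043e+01, -2.91876554e+01, -1.08465435e-04,
        2.62936788e-03, -1.35100311e-05]), 'ee_pos': array([ 0.18482481, -0.51772769,  0.2558107 ]), 'eef_rot': array([[-2.56965592e-04,  3.36110074e-01, -9.41822675e-01],
       [ 1.02075420e-03, -9.41822128e-01, -3.36110158e-01],
       [-9.99999446e-01, -1.04773820e-03, -1.01069889e-04]]), 'force': array([ 0.0473902 , -0.79467426,  0.18379576]), 'wrist_torque': array([ 0.01512609, -0.02126364,  0.01912548]), 'gripper_width': 0.08523772202749332}
```

View pics/top0.png

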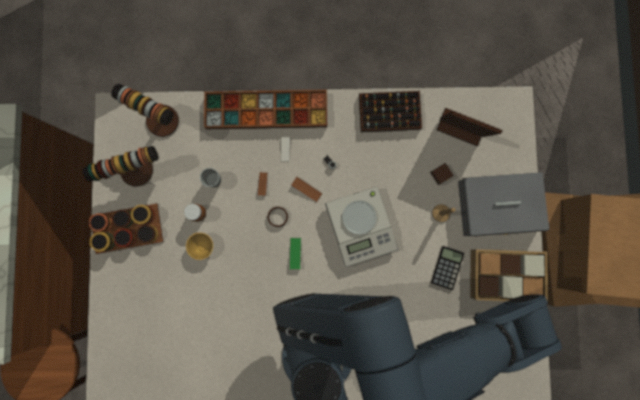

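View pics/side0.png

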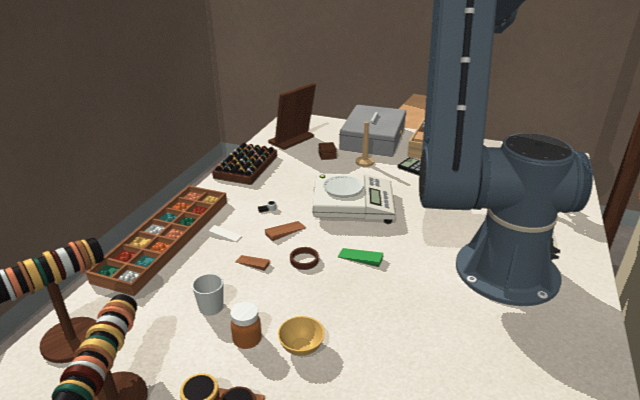

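The top view shows the scale at (361,228), with its front towards the robot and the bare-foot corner at about (330,200). The larger brown wedge is at (306,188), the smaller at (262,184), the bangle at (277,216) and the loupe at (330,162).

Run:
```python
from h import *
import pickle
t=pickle.load(open("top.pkl","rb")); s=pickle.load(open("side.pkl","rb"))
for nm,S,box in(("top",t,(285,170,328,207)),("side",s,(262,215,310,242))):
    x0,y0,x1,y1=box; im=S["img"][y0:y1,x0:x1]; hsv=cv2.cvtColor(im,cv2.COLOR_RGB2HSV)
    m=((hsv[...,1]>90)&(hsv[...,2]>60)).astype(np.uint8)
    c=max(cv2.findContours(m,0,2)[0],key=cv2.contourArea)
    r=cv2.minAreaRect(c); b=cv2.boxPoints(r)+[x0,y0]
    print(nm,r,cv2.contourArea(c)); print([np.round(onz(S,*p,0.008)[:2],3).tolist() for p in b])
    print("cen",onz(S,r[0][0]+x0,r[0][1]+y0,0.008))
for n,u,v,z in(("scale c pan",358,217,.072),("BL",330,201,.05),("TR",383,189,.05),("BotR",398,247,.03),("BotL",344,266,.03),("bangle",277,216,.01),("loupe",330,162,.01),("small",262,184,.01),("ringstick",441,213,0)):
    print(n,onz(t,u,v,z).round(3))
```

```text
top ((21.0, 18.999998092651367), (29.953811645507812, 9.984603881835938), 33.6900634765625) 263.0
[[0.597, 0.087], [0.627, 0.067], [0.566, -0.021], [0.536, -0.001]]
cen [0.5814212  0.03324961 0.008     ]
side ((22.882354736328125, 15.529413223266602), (12.611851692199707, 39.290767669677734), 75.96376037597656) 349.5
[[0.631, 0.055], [0.55, -0.025], [0.52, 0.028], [0.599, 0.104]]
cen [0.57543027 0.0415291  0.008     ]
scale c pan [ 0.475 -0.144  0.072]
BL [ 0.533 -0.05   0.05 ]
TR [ 0.572 -0.235  0.05 ]
BotR [ 0.371 -0.284  0.03 ]
BotL [ 0.308 -0.095  0.03 ]
bangle [0.486 0.137 0.01 ]
loupe [ 0.677 -0.054  0.01 ]
small [0.601 0.19  0.01 ]
ringstick [ 0.489 -0.446  0.   ]
```

>>> {"fn": "drive_tool", "kwargs": {
  "motion": [
    {"dx":0.02,"dy":0.03,"dz":0.02,"grip":255},
    {"dx":0.04,"dy":0.065,"dz":0.03,"grip":255},
    {"dx":0.06,"dy":0.1,"dz":0.04,"grip":255},
    {"dx":0.08,"dy":0.135,"dz":0.05,"grip":255},
    {"dx":0.1,"dy":0.17,"dz":0.06,"grip":255}
  ],
  "newtons": 40
}}

```text
invalid input
```

>>> {"fn": "drive_tool", "kwargs": {
  "motion": [
    {"dx":0.02,"dy":0.035,"wz":6,"grip":255},
    {"dx":0.04,"dy":0.07,"wz":12,"grip":255},
    {"dx":0.06,"dy":0.105,"wz":18,"grip":255},
    {"dx":0.08,"dy":0.14,"wz":24,"grip":255},
    {"dx":0.1,"dy":0.175,"wz":30,"grip":255}
  ]
}}

```text
invalid input
```

>>> {"fn": "drive_tool", "kwargs": {
  "motion": [
    {"dx":0.02,"dy":0.035,"wz":5,"grip":255},
    {"dx":0.04,"dy":0.07,"wz":5,"grip":255},
    {"dx":0.06,"dy":0.105,"wz":5,"grip":255},
    {"dx":0.08,"dy":0.14,"wz":5,"grip":255},
    {"dx":0.1,"dy":0.15,"wz":5,"grip":255}
  ]
}}

```text
invalid input
```

Run:
```python
from h import *
import pickle
s=snapshot("wrist"); save(s,"w1.png"); pickle.dump(s,open("w1.pkl","wb")); g=get_state(); print(g["ee_pos"],g["eef_rot"],g["gripper_width"],g["time"]); T=np.array(s["world_to_cam"]); print(-T[:3,:3].T@T[:3,3], s["fx"])
for p in((.58,.033,0),(.53,-.06,.05),(.475,-.144,.07)): print(proj(s,p))
```

```text
[ 0.18483912 -0.51776578  0.25589862] [[-2.17618251e-04  3.36116859e-01 -9.41820264e-01]
 [ 8.54986544e-04 -9.41819879e-01 -3.36116920e-01]
 [-9.99999611e-01 -8.78388829e-04 -8.24181972e-05]] 0.08554634580657022 0.15
[ 0.25254928 -0.49361074  0.37209562] 293.526415999143
(np.float64(-191.9071148528539), np.float64(-561.7456198628713))
(np.float64(-153.58290698118316), np.float64(-528.2926700370525))
(np.float64(-55.61142662859362), np.float64(-393.6708445116733))
```

View pics/w1.png

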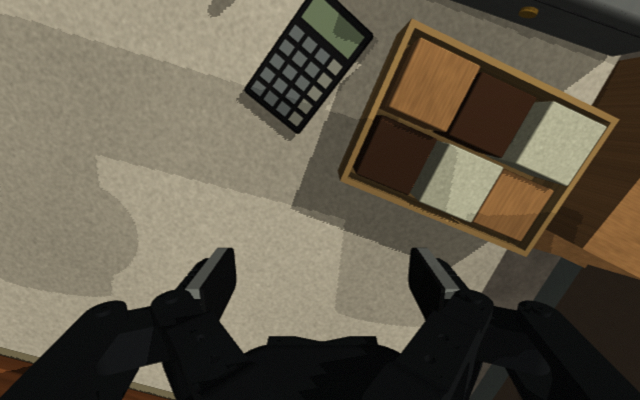

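>>> {"fn": "drive_tool", "kwargs": {
  "motion": [
    {"dx":0.015,"dy":0.03,"dz":0.015,"wx":0,"wy":0,"wz":5,"grip":255},
    {"dx":0.03,"dy":0.06,"dz":0.03,"wx":0,"wy":0,"wz":10,"grip":255},
    {"dx":0.05,"dy":0.09,"dz":0.04,"wx":0,"wy":0,"wz":15,"grip":255},
    {"dx":0.07,"dy":0.12,"dz":0.05,"wx":0,"wy":0,"wz":20,"grip":255},
    {"dx":0.09,"dy":0.15,"dz":0.06,"wx":0,"wy":0,"wz":25,"grip":255}
  ],
  "newtons": 40
}}

```text
time: 0.57
ee_pos: [0.2753, -0.3664, 0.3167]
eef_rot: [[-0.0, 0.705, -0.709], [0.0, -0.709, -0.705], [-1.0, -0.0, -0.0]]
force: [-0.0, 0.0, 0.3]
gripper_width: 0.0256
```

>>> {"fn": "drive_tool", "kwargs": {
  "motion": [
    {"dx":0.025,"dy":0.032,"dz":0,"wx":0,"wy":0,"wz":2,"grip":255},
    {"dx":0.05,"dy":0.064,"dz":0,"wx":0,"wy":0,"wz":4,"grip":255},
    {"dx":0.075,"dy":0.096,"dz":0,"wx":0,"wy":0,"wz":6,"grip":255},
    {"dx":0.1,"dy":0.128,"dz":0,"wx":0,"wy":0,"wz":8,"grip":255},
    {"dx":0.125,"dy":0.16,"dz":0,"wx":0,"wy":0,"wz":10,"grip":255}
  ]
}}

```text
time: 0.98
ee_pos: [0.4006, -0.2061, 0.3164]
eef_rot: [[0.0, 0.816, -0.577], [-0.0, -0.577, -0.816], [-1.0, 0.0, 0.0]]
force: [0.5, -0.2, -1.0]
gripper_width: 0.0001
```

>>> {"fn": "drive_tool", "kwargs": {
  "motion": [
    {"dx":0.025,"dy":0.03,"dz":0,"wx":0,"wy":0,"wz":0,"grip":255},
    {"dx":0.05,"dy":0.06,"dz":0,"wx":0,"wy":0,"wz":0,"grip":255},
    {"dx":0.07,"dy":0.085,"dz":0,"wx":0,"wy":0,"wz":0,"grip":255},
    {"dx":0.07,"dy":0.085,"dz":0,"wx":0,"wy":0,"wz":0,"grip":255}
  ]
}}

```text
time: 1.32
ee_pos: [0.4721, -0.1193, 0.316]
eef_rot: [[0.0, 0.818, -0.576], [0.001, -0.576, -0.818], [-1.0, -0.0, -0.001]]
force: [0.6, 0.1, 0.3]
gripper_width: 0.0001
```

Run:
```python
from h import *
import pickle
s=snapshot("wrist"); save(s,"w2.png"); pickle.dump(s,open("w2.pkl","wb")); g=get_state(); print(g["ee_pos"],g["gripper_width"],g["time"],g["joints"]); T=np.array(s["world_to_cam"]); print(-T[:3,:3].T@T[:3,3])
for p in((.58,.033,0),(.53,-.06,.05),(.475,-.144,.07)): print(proj(s,p))
```

```text
[ 0.47085052 -0.12103369  0.31588135] -0.000363848291071297 1.3667 [-3.47500277e-01  1.73733123e-01  1.73333934e+00  2.13377951e-04
  1.23518545e+00  2.65874406e-01]
[ 0.51347356 -0.06058602  0.43236804]
(np.float64(321.9798603002084), np.float64(20.495916760523215))
(np.float64(332.20139603271264), np.float64(103.89995174914317))
(np.float64(334.60692038482574), np.float64(186.35724500451443))
```

View pics/w2.png

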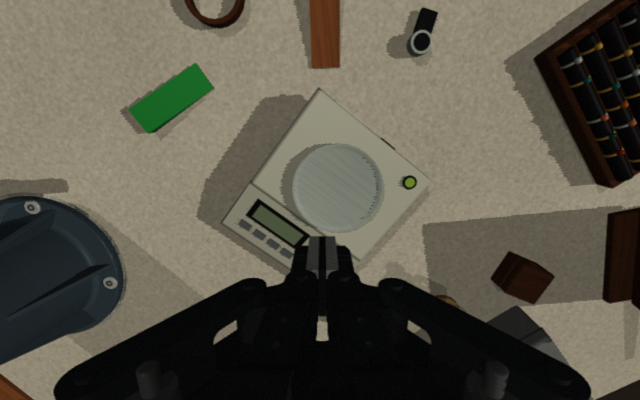

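The wrist view shows the bare-foot corner of the scale at (319,89), the wedge's thin end at (314..340,68) and the wedge cut off at the top edge. I'll move further along for the whole wedge.

>>> {"fn": "drive_tool", "kwargs": {
  "motion": [
    {"dx":0.02,"dy":0.03,"dz":0,"wx":0,"wy":0,"wz":0,"grip":255},
    {"dx":0.04,"dy":0.055,"dz":0,"wx":0,"wy":0,"wz":0,"grip":255},
    {"dx":0.055,"dy":0.08,"dz":0,"wx":0,"wy":0,"wz":0,"grip":255},
    {"dx":0.055,"dy":0.08,"dz":0,"wx":0,"wy":0,"wz":0,"grip":255},
    {"dx":0.055,"dy":0.08,"dz":0,"wx":0,"wy":0,"wz":0,"grip":255}
  ]
}}

```text
time: 1.78
ee_pos: [0.5248, -0.0429, 0.3159]
eef_rot: [[-0.001, 0.816, -0.578], [-0.0, -0.578, -0.816], [-1.0, -0.001, 0.001]]
force: [0.1, -1.4, -0.2]
gripper_width: -0.0002
```

Run:
```python
from h import *
import pickle
s=snapshot("wrist"); save(s,"w3.png"); pickle.dump(s,open("w3.pkl","wb")); g=get_state(); print(g["ee_pos"],g["time"])
hsv=cv2.cvtColor(s["img"],cv2.COLOR_RGB2HSV); m=((hsv[...,1]>100)&(hsv[...,2]>60)&((hsv[...,0]<15)|(hsv[...,0]>170))).astype(np.uint8); m[230:]=0
for c in cv2.findContours(m,0,2)[0]:
    if cv2.contourArea(c)>800:
        r=cv2.minAreaRect(c); print(r); print(cv2.approxPolyDP(c,4,True)[:,0].tolist())
```

```text
[ 0.52443532 -0.04362538  0.31601714] 1.8333
((324.0, 93.0), (86.0, 28.0), 90.0)
[[335, 50], [310, 51], [313, 136], [338, 136]]
```

View pics/w3.png

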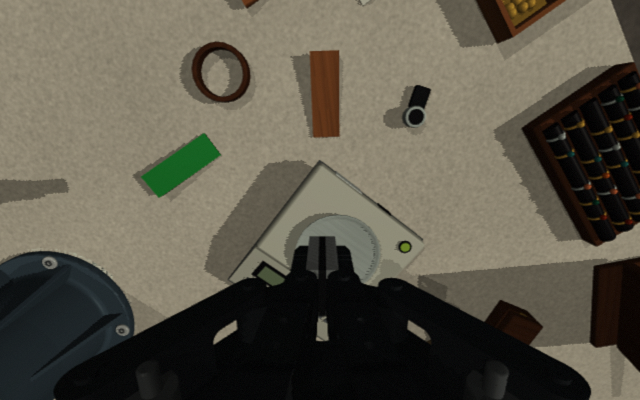

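```bash
cat >> h.py <<'E'
def tri(s1,a,s2,b):
    c1,d1=ray(s1,*a);c2,d2=ray(s2,*b); k=np.linalg.lstsq(np.c_[d1,-d2],c2-c1,rcond=None)[0]
    p,q=c1+k[0]*d1,c2+k[1]*d2; return (p+q)/2,np.linalg.norm(p-q)
E
python3 - <<'E'
from h import *
import pickle
a=pickle.load(open("w2.pkl","rb"));b=pickle.load(open("w3.pkl","rb"))
print("corner",tri(a,(319,89),b,(320.5,161))); print("rear right",tri(a,(430,182),b,(424,240)))
print("thinL",tri(a,(313.5,69),b,(313,136.5)),"thinR",tri(a,(340.5,68),b,(339,136.5)))
for z in(.055,.06): print("c",onz(b,320.5,161,z),onz(b,424,240,z),onz(a,319,89,z),onz(a,430,182,z))
tl,tr=onz(b,313,136.5,.003),onz(b,339,136.5,.003); kl,kr=onz(b,310,50.5,.019),onz(b,336,50.5,.019)
print(tl,tr,kl,kr); d=(tl+tr-kl-kr)[:2]/2; L=np.linalg.norm(d); d/=L
print("len",L,"w",np.linalg.norm(tl-tr),np.linalg.norm(kl-kr),"d",d,np.degrees(np.arctan2(d[1],d[0])))
# scale pan centre
for s,bx in((a,(292,143,384,232)),): print("pan",onz(s,337,187,.072))
for nm,uv in(("bangle",(221,72)),("loupe",(416,116)),("tab",(422,97))): print(nm,onz(b,*uv,.015))
E
```

```text
corner (array([ 0.5275239 , -0.03560364,  0.0338304 ]), np.float64(0.0007958027166906247))
rear right (array([ 0.5859903 , -0.23047835,  0.01631123]), np.float64(0.000989239312350155))
thinL (array([ 0.53658431, -0.00613464, -0.0101978 ]), np.float64(0.002413162419404299)) thinR (array([ 0.56760017, -0.02745174, -0.00386094]), np.float64(0.0014865855886750684))
c [ 0.52990138 -0.03308265  0.055     ] [ 0.58381709 -0.20722714  0.055     ] [ 0.52646613 -0.03671861  0.055     ] [ 0.57961721 -0.21498776  0.055     ]
c [ 0.53038515 -0.03243446  0.06      ] [ 0.58358605 -0.20427019  0.06      ] [ 0.52629398 -0.03703485  0.06      ] [ 0.57874083 -0.21294199  0.06      ]
[ 0.53652713 -0.00479037  0.003     ] [ 0.56698737 -0.02634145  0.003     ] [0.59755171 0.08570582 0.019     ] [0.62467187 0.06652345 0.019     ]
len 0.10921668212125833 w 0.037313199038298314 0.03321846513305026 d [-0.54345674 -0.83943717] -122.91926585366231
pan [ 0.47721454 -0.14597319  0.072     ]
bangle [0.4872854  0.13316554 0.015     ]
loupe [ 0.66853833 -0.06328639  0.015     ]
tab [ 0.68751486 -0.04657018  0.015     ]
```

>>> {"fn": "drive_tool", "kwargs": {
  "motion": [
    {"dx":0.02,"dy":0.028,"dz":0,"wx":0,"wy":0,"wz":0,"grip":255},
    {"dx":0.042,"dy":0.058,"dz":-0.01,"wx":0,"wy":0,"wz":0,"grip":255},
    {"dx":0.064,"dy":0.088,"dz":-0.02,"wx":0,"wy":0,"wz":0,"grip":255},
    {"dx":0.086,"dy":0.118,"dz":-0.035,"wx":0,"wy":0,"wz":0,"grip":255},
    {"dx":0.107,"dy":0.148,"dz":-0.05,"wx":0,"wy":0,"wz":0,"grip":255}
  ]
}}

```text
time: 2.25
ee_pos: [0.6327, 0.1046, 0.2661]
eef_rot: [[0.001, 0.814, -0.58], [-0.0, -0.58, -0.814], [-1.0, 0.001, -0.0]]
force: [0.6, -1.4, -0.1]
gripper_width: -0.0001
```

>>> {"fn": "drive_tool", "kwargs": {
  "motion": [
    {"dx":0,"dy":0,"dz":-0.035,"wx":0,"wy":0,"wz":0,"grip":255},
    {"dx":0,"dy":0,"dz":-0.07,"wx":0,"wy":0,"wz":0,"grip":255},
    {"dx":0,"dy":0,"dz":-0.105,"wx":0,"wy":0,"wz":0,"grip":255},
    {"dx":0,"dy":0,"dz":-0.14,"wx":0,"wy":0,"wz":0,"grip":255},
    {"dx":0,"dy":0,"dz":-0.165,"wx":0,"wy":0,"wz":0,"grip":255}
  ]
}}

```text
time: 2.67
ee_pos: [0.6306, 0.103, 0.0984]
eef_rot: [[-0.003, 0.815, -0.58], [-0.001, -0.58, -0.815], [-1.0, -0.002, 0.002]]
force: [-0.2, 0.5, -0.1]
gripper_width: 0.0001
```

>>> {"fn": "drive_tool", "kwargs": {
  "motion": [
    {"dx":0,"dy":0,"dz":-0.025,"wx":0,"wy":0,"wz":0,"grip":255},
    {"dx":0,"dy":0,"dz":-0.045,"wx":0,"wy":0,"wz":0,"grip":255},
    {"dx":0,"dy":0,"dz":-0.06,"wx":0,"wy":0,"wz":0,"grip":255},
    {"dx":0,"dy":0,"dz":-0.066,"wx":0,"wy":0,"wz":0,"grip":255},
    {"dx":0,"dy":0,"dz":-0.066,"wx":0,"wy":0,"wz":0,"grip":255}
  ]
}}

```text
time: 3.08
ee_pos: [0.6314, 0.104, 0.0344]
eef_rot: [[-0.002, 0.815, -0.58], [-0.0, -0.58, -0.815], [-1.0, -0.001, 0.001]]
force: [-0.1, -0.4, 0.5]
gripper_width: 0.0003
```

Run:
```python
from h import *
import pickle
g=get_state(); print(g["ee_pos"],g["force"],g["time"])
a=snapshot("side"); b=snapshot("top")
im=[cv2.resize(a["img"][170:280,200:400],None,fx=3.5,fy=3.5,interpolation=cv2.INTER_CUBIC)[:300,:700]]
im.append(cv2.resize(b["img"][150:225,240:415],None,fx=4,fy=4,interpolation=cv2.INTER_CUBIC)[:300,:700])
cv2.imwrite("pics/c1.png",np.vstack(im)[:,:,::-1])
```

```text
[0.63137554 0.10402731 0.03437093] [-0.08157777 -0.41420351  0.46367019] 3.0833
```

View pics/c1.png

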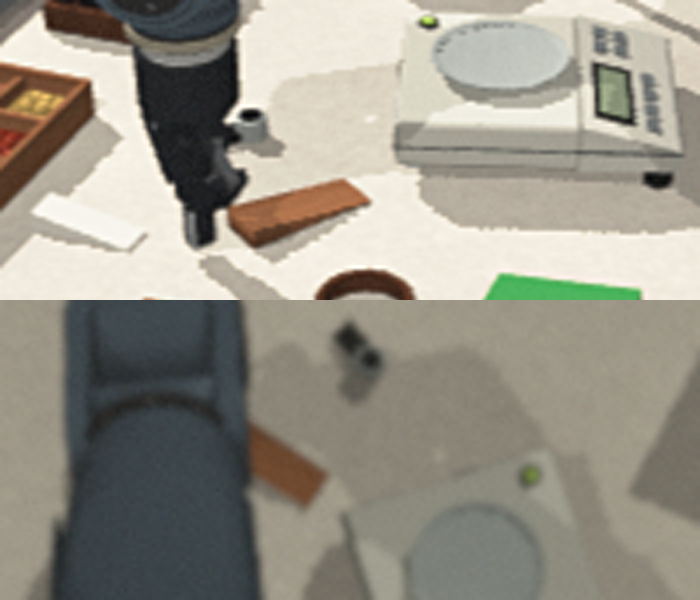

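The finger stands just behind the thick face, centred on it, and the tip is low. I'll start pushing along (-0.578, -0.816).

>>> {"fn": "drive_tool", "kwargs": {
  "motion": [
    {"dx":-0.0058,"dy":-0.0082,"dz":0,"wx":0,"wy":0,"wz":0,"grip":255},
    {"dx":-0.0104,"dy":-0.0147,"dz":0,"wx":0,"wy":0,"wz":0,"grip":255},
    {"dx":-0.0139,"dy":-0.0196,"dz":0,"wx":0,"wy":0,"wz":0,"grip":255},
    {"dx":-0.0173,"dy":-0.0245,"dz":0,"wx":0,"wy":0,"wz":0,"grip":255},
    {"dx":-0.0208,"dy":-0.0294,"dz":0,"wx":0,"wy":0,"wz":0,"grip":255}
  ]
}}

```text
time: 3.6
ee_pos: [0.6108, 0.075, 0.0357]
eef_rot: [[0.001, 0.815, -0.579], [0.0, -0.579, -0.815], [-1.0, 0.0, -0.0]]
force: [0.5, 0.1, -0.1]
gripper_width: -0.0002
```

>>> {"fn": "drive_tool", "kwargs": {
  "motion": [
    {"dx":-0.0046,"dy":-0.0065,"dz":0,"wx":0,"wy":0,"wz":0,"grip":255},
    {"dx":-0.0092,"dy":-0.0131,"dz":0,"wx":0,"wy":0,"wz":0,"grip":255},
    {"dx":-0.0139,"dy":-0.0196,"dz":0,"wx":0,"wy":0,"wz":0,"grip":255},
    {"dx":-0.0173,"dy":-0.0245,"dz":0,"wx":0,"wy":0,"wz":0,"grip":255},
    {"dx":-0.0208,"dy":-0.0294,"dz":0,"wx":0,"wy":0,"wz":0,"grip":255}
  ]
}}

```text
time: 4.02
ee_pos: [0.5898, 0.0456, 0.0353]
eef_rot: [[-0.0, 0.815, -0.579], [-0.0, -0.579, -0.815], [-1.0, -0.0, 0.0]]
force: [0.3, 0.5, 0.0]
gripper_width: -0.0002
```

Run:
```python
from h import *
g=get_state(); print(g["ee_pos"],g["force"],g["time"])
a=snapshot("side"); b=snapshot("wrist")
im=[cv2.resize(a["img"][170:256,220:380],None,fx=4,fy=3.5,interpolation=cv2.INTER_CUBIC)]
im.append(b["img"][100:400])
cv2.imwrite("pics/c2.png",np.vstack(im)[:600,:,::-1])
```

```text
[0.58984111 0.04560733 0.03526231] [0.31262924 0.4696296  0.03825425] 4.0167
```

View pics/c2.png

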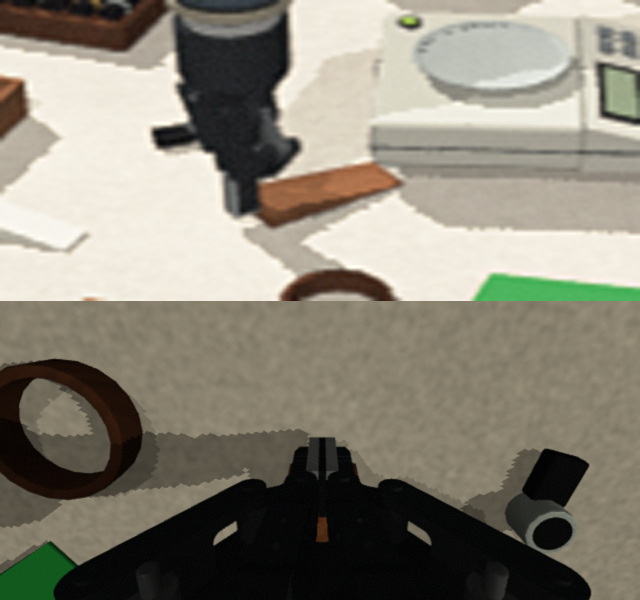

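The wedge runs straight ahead of the finger and its tip is just at the corner edge. Both foot estimates lie within 1 mm of the push line, about 48 mm to go.

>>> {"fn": "drive_tool", "kwargs": {
  "motion": [
    {"dx":-0.0046,"dy":-0.0065,"dz":0,"wx":0,"wy":0,"wz":0,"grip":255},
    {"dx":-0.0092,"dy":-0.0131,"dz":0,"wx":0,"wy":0,"wz":0,"grip":255},
    {"dx":-0.0139,"dy":-0.0196,"dz":0,"wx":0,"wy":0,"wz":0,"grip":255},
    {"dx":-0.0173,"dy":-0.0245,"dz":0,"wx":0,"wy":0,"wz":0,"grip":255},
    {"dx":-0.0196,"dy":-0.0278,"dz":0,"wx":0,"wy":0,"wz":0,"grip":255}
  ]
}}

```text
time: 4.53
ee_pos: [0.5701, 0.0176, 0.0353]
eef_rot: [[-0.0, 0.815, -0.579], [-0.0, -0.579, -0.815], [-1.0, -0.0, 0.0]]
force: [-0.1, 0.4, 0.1]
gripper_width: 0.0
```

>>> {"fn": "drive_tool", "kwargs": {
  "motion": [
    {"dx":-0.0012,"dy":-0.0016,"dz":0,"wx":0,"wy":0,"wz":0,"grip":255},
    {"dx":-0.0023,"dy":-0.0033,"dz":0,"wx":0,"wy":0,"wz":0,"grip":255},
    {"dx":-0.0035,"dy":-0.0049,"dz":0,"wx":0,"wy":0,"wz":0,"grip":255},
    {"dx":-0.0035,"dy":-0.0049,"dz":0,"wx":0,"wy":0,"wz":0,"grip":255}
  ]
}}

```text
time: 4.87
ee_pos: [0.5671, 0.0134, 0.0353]
eef_rot: [[-0.0, 0.816, -0.579], [-0.0, -0.579, -0.816], [-1.0, -0.0, 0.0]]
force: [-0.2, -1.2, 0.6]
gripper_width: -0.0
```

>>> {"fn": "drive_tool", "kwargs": {
  "motion": [
    {"dx":-0.0012,"dy":-0.0016,"dz":0,"wx":0,"wy":0,"wz":0,"grip":255},
    {"dx":-0.0017,"dy":-0.0025,"dz":0,"wx":0,"wy":0,"wz":0,"grip":255},
    {"dx":-0.0017,"dy":-0.0025,"dz":0,"wx":0,"wy":0,"wz":0,"grip":255}
  ]
}}

```text
time: 5.12
ee_pos: [0.5654, 0.011, 0.0353]
eef_rot: [[-0.0, 0.816, -0.579], [-0.0, -0.579, -0.816], [-1.0, -0.0, 0.0]]
force: [-0.0, 0.8, 0.5]
gripper_width: 0.0002
```

>>> {"fn": "drive_tool", "kwargs": {
  "motion": [
    {"dx":-0.0006,"dy":-0.0008,"dz":0,"wx":0,"wy":0,"wz":0,"grip":255},
    {"dx":-0.0012,"dy":-0.0016,"dz":0,"wx":0,"wy":0,"wz":0,"grip":255},
    {"dx":-0.0012,"dy":-0.0016,"dz":0,"wx":0,"wy":0,"wz":0,"grip":255}
  ]
}}

```text
time: 5.37
ee_pos: [0.5642, 0.0093, 0.0352]
eef_rot: [[-0.0, 0.816, -0.579], [-0.0, -0.579, -0.816], [-1.0, -0.0, 0.0]]
force: [-0.6, -0.3, -0.2]
gripper_width: -0.0002
```

>>> {"fn": "drive_tool", "kwargs": {
  "motion": [
    {"dx":-0.0006,"dy":-0.0008,"dz":0,"wx":0,"wy":0,"wz":0,"grip":255},
    {"dx":-0.0012,"dy":-0.0016,"dz":0,"wx":0,"wy":0,"wz":0,"grip":255},
    {"dx":-0.0012,"dy":-0.0016,"dz":0,"wx":0,"wy":0,"wz":0,"grip":255}
  ]
}}

```text
time: 5.62
ee_pos: [0.563, 0.0077, 0.0353]
eef_rot: [[-0.0, 0.815, -0.579], [-0.0, -0.579, -0.815], [-1.0, -0.0, 0.0]]
force: [-0.3, -0.1, 0.9]
gripper_width: 0.0001
```

>>> {"fn": "drive_tool", "kwargs": {
  "motion": [
    {"dx":-0.0006,"dy":-0.0008,"dz":0,"wx":0,"wy":0,"wz":0,"grip":255},
    {"dx":-0.0012,"dy":-0.0016,"dz":0,"wx":0,"wy":0,"wz":0,"grip":255},
    {"dx":-0.0012,"dy":-0.0016,"dz":0,"wx":0,"wy":0,"wz":0,"grip":255}
  ]
}}

```text
time: 5.87
ee_pos: [0.5618, 0.0061, 0.0353]
eef_rot: [[-0.0, 0.815, -0.579], [-0.0, -0.579, -0.815], [-1.0, -0.0, 0.0]]
force: [0.2, 0.0, -0.2]
gripper_width: -0.0002
```

>>> {"fn": "drive_tool", "kwargs": {
  "motion": [
    {"dx":-0.0006,"dy":-0.0008,"dz":0,"wx":0,"wy":0,"wz":0,"grip":255},
    {"dx":-0.0012,"dy":-0.0016,"dz":0,"wx":0,"wy":0,"wz":0,"grip":255},
    {"dx":-0.0012,"dy":-0.0016,"dz":0,"wx":0,"wy":0,"wz":0,"grip":255}
  ]
}}

```text
time: 6.12
ee_pos: [0.5606, 0.0045, 0.0353]
eef_rot: [[-0.0, 0.815, -0.579], [0.0, -0.579, -0.815], [-1.0, -0.0, -0.0]]
force: [-0.4, -0.0, 0.8]
gripper_width: 0.0001
```

>>> {"fn": "drive_tool", "kwargs": {
  "motion": [
    {"dx":-0.0006,"dy":-0.0008,"dz":0,"wx":0,"wy":0,"wz":0,"grip":255},
    {"dx":-0.0012,"dy":-0.0016,"dz":0,"wx":0,"wy":0,"wz":0,"grip":255},
    {"dx":-0.0012,"dy":-0.0016,"dz":0,"wx":0,"wy":0,"wz":0,"grip":255}
  ]
}}

```text
time: 6.37
ee_pos: [0.5596, 0.0031, 0.0353]
eef_rot: [[0.001, 0.815, -0.579], [0.0, -0.579, -0.815], [-1.0, 0.0, -0.0]]
force: [2.0, 1.3, -0.9]
gripper_width: -0.0001
```

Force is appearing (about 2.2 N along the push). I'll use smaller steps now.

>>> {"fn": "drive_tool", "kwargs": {
  "motion": [
    {"dx":-0.0006,"dy":-0.0008,"dz":0,"wx":0,"wy":0,"wz":0,"grip":255},
    {"dx":-0.0006,"dy":-0.0008,"dz":0,"wx":0,"wy":0,"wz":0,"grip":255},
    {"dx":-0.0006,"dy":-0.0008,"dz":0,"wx":0,"wy":0,"wz":0,"grip":255}
  ]
}}

```text
time: 6.62
ee_pos: [0.5592, 0.0024, 0.0354]
eef_rot: [[0.001, 0.816, -0.579], [0.0, -0.579, -0.816], [-1.0, 0.001, -0.001]]
force: [4.1, 4.2, -1.0]
gripper_width: -0.0001
```

>>> {"fn": "drive_tool", "kwargs": {
  "motion": [
    {"dx":-0.0006,"dy":-0.0008,"dz":0,"wx":0,"wy":0,"wz":0,"grip":255},
    {"dx":-0.0006,"dy":-0.0008,"dz":0,"wx":0,"wy":0,"wz":0,"grip":255},
    {"dx":-0.0006,"dy":-0.0008,"dz":0,"wx":0,"wy":0,"wz":0,"grip":255}
  ]
}}

```text
time: 6.87
ee_pos: [0.5587, 0.0017, 0.0354]
eef_rot: [[0.001, 0.816, -0.579], [0.0, -0.579, -0.816], [-1.0, 0.001, -0.001]]
force: [4.4, 4.8, -2.5]
gripper_width: -0.0005
```

The wedge is tight, with about 6.5 N of push, right where predicted (60 mm behind the foot). I'll back off, rise and look.

>>> {"fn": "drive_tool", "kwargs": {
  "motion": [
    {"dx":0.006,"dy":0.008,"dz":0,"wx":0,"wy":0,"wz":0,"grip":255},
    {"dx":0.014,"dy":0.02,"dz":0,"wx":0,"wy":0,"wz":0,"grip":255},
    {"dx":0.023,"dy":0.033,"dz":0.02,"wx":0,"wy":0,"wz":0,"grip":255},
    {"dx":0.023,"dy":0.033,"dz":0.055,"wx":0,"wy":0,"wz":0,"grip":255},
    {"dx":0.023,"dy":0.033,"dz":0.09,"wx":0,"wy":0,"wz":0,"grip":255}
  ]
}}

```text
time: 7.28
ee_pos: [0.5812, 0.0359, 0.1256]
eef_rot: [[-0.003, 0.816, -0.578], [-0.0, -0.578, -0.816], [-1.0, -0.002, 0.002]]
force: [0.6, -0.6, -0.1]
gripper_width: 0.0002
```

>>> {"fn": "drive_tool", "kwargs": {
  "motion": [
    {"dx":-0.015,"dy":-0.025,"dz":0.03,"wx":0,"wy":0,"wz":0,"grip":255},
    {"dx":-0.035,"dy":-0.055,"dz":0.06,"wx":0,"wy":0,"wz":0,"grip":255},
    {"dx":-0.055,"dy":-0.085,"dz":0.09,"wx":0,"wy":0,"wz":0,"grip":255},
    {"dx":-0.064,"dy":-0.09,"dz":0.1,"wx":0,"wy":0,"wz":0,"grip":255},
    {"dx":-0.064,"dy":-0.09,"dz":0.1,"wx":0,"wy":0,"wz":0,"grip":255}
  ]
}}

```text
time: 7.7
ee_pos: [0.5172, -0.0571, 0.229]
eef_rot: [[0.004, 0.815, -0.58], [-0.002, -0.58, -0.815], [-1.0, 0.004, -0.001]]
force: [0.6, 0.2, 0.2]
gripper_width: -0.0
```

Run:
```python
from h import *
import pickle
g=get_state(); print(g["ee_pos"],g["force"],g["time"])
a=snapshot("side"); b=snapshot("wrist"); pickle.dump(b,open("w4.pkl","wb"))
im=[cv2.resize(a["img"][170:256,260:420],None,fx=4,fy=3.5,interpolation=cv2.INTER_CUBIC)]
im.append(b["img"][:299])
cv2.imwrite("pics/c3.png",np.vstack(im)[:600,:,::-1])
print("foot est top proj",proj(b,(.518,-.054,.06)))
```

```text
[ 0.51722385 -0.05708893  0.22903805] [0.58864833 0.18837382 0.19752178] 7.7
foot est top proj (np.float64(320.14644102554286), np.float64(185.6296855814303))
```

View pics/c3.png

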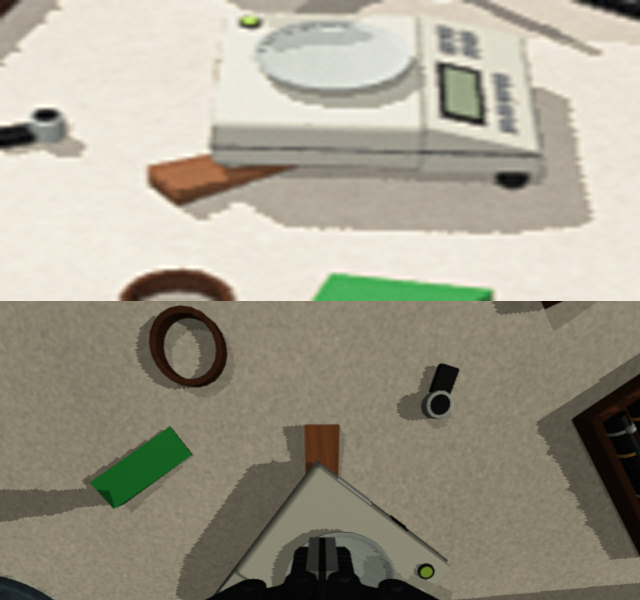

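The wedge lies centred under the bare-foot corner and the scale looks level. I'll descend to press at the corner.

>>> {"fn": "drive_tool", "kwargs": {
  "motion": [
    {"dx":0.001,"dy":0.001,"dz":-0.03,"wx":0,"wy":0,"wz":0,"grip":255},
    {"dx":0.001,"dy":0.002,"dz":-0.065,"wx":0,"wy":0,"wz":0,"grip":255},
    {"dx":0.001,"dy":0.002,"dz":-0.1,"wx":0,"wy":0,"wz":0,"grip":255},
    {"dx":0.001,"dy":0.002,"dz":-0.13,"wx":0,"wy":0,"wz":0,"grip":255},
    {"dx":0.001,"dy":0.002,"dz":-0.13,"wx":0,"wy":0,"wz":0,"grip":255}
  ]
}}

```text
time: 8.22
ee_pos: [0.5155, -0.0518, 0.0892]
eef_rot: [[-0.01, 0.816, -0.578], [0.002, -0.578, -0.816], [-1.0, -0.01, 0.004]]
force: [-1.3, 1.5, -0.3]
gripper_width: -0.0
```

>>> {"fn": "drive_tool", "kwargs": {
  "motion": [
    {"dx":0,"dy":0,"dz":-0.004,"wx":0,"wy":0,"wz":0,"grip":255},
    {"dx":0,"dy":0,"dz":-0.008,"wx":0,"wy":0,"wz":0,"grip":255},
    {"dx":0,"dy":0,"dz":-0.01,"wx":0,"wy":0,"wz":0,"grip":255},
    {"dx":0,"dy":0,"dz":-0.01,"wx":0,"wy":0,"wz":0,"grip":255}
  ]
}}

```text
time: 8.55
ee_pos: [0.5189, -0.0535, 0.0862]
eef_rot: [[0.002, 0.816, -0.579], [-0.0, -0.579, -0.816], [-1.0, 0.001, -0.001]]
force: [-0.6, 0.2, -0.0]
gripper_width: 0.0003
```

>>> {"fn": "drive_tool", "kwargs": {
  "motion": [
    {"dx":0,"dy":0,"dz":-0.001,"wx":0,"wy":0,"wz":0,"grip":255},
    {"dx":0,"dy":0,"dz":-0.002,"wx":0,"wy":0,"wz":0,"grip":255},
    {"dx":0,"dy":0,"dz":-0.002,"wx":0,"wy":0,"wz":0,"grip":255}
  ]
}}

```text
time: 8.8
ee_pos: [0.519, -0.0536, 0.085]
eef_rot: [[0.002, 0.815, -0.579], [-0.0, -0.579, -0.815], [-1.0, 0.002, -0.001]]
force: [-3.4, 1.4, 15.1]
gripper_width: -0.0003
```

>>> {"fn": "drive_tool", "kwargs": {
  "motion": [
    {"dx":0,"dy":0,"dz":-0.001,"wx":0,"wy":0,"wz":0,"grip":255},
    {"dx":0,"dy":0,"dz":-0.001,"wx":0,"wy":0,"wz":0,"grip":255},
    {"dx":0,"dy":0,"dz":-0.001,"wx":0,"wy":0,"wz":0,"grip":255}
  ]
}}

```text
time: 9.05
ee_pos: [0.519, -0.0536, 0.0847]
eef_rot: [[0.002, 0.815, -0.579], [-0.0, -0.579, -0.815], [-1.0, 0.002, -0.001]]
force: [-7.4, 2.1, 24.5]
gripper_width: 0.0004
```

The corner holds: force went from 15 to 24.5 N with 0.3 mm of movement. I'll rise and come away.

>>> {"fn": "drive_tool", "kwargs": {
  "motion": [
    {"dx":0,"dy":0,"dz":0.002,"wx":0,"wy":0,"wz":0,"grip":255},
    {"dx":0,"dy":0,"dz":0.005,"wx":0,"wy":0,"wz":0,"grip":255},
    {"dx":0,"dy":0,"dz":0.03,"wx":0,"wy":0,"wz":0,"grip":255},
    {"dx":0,"dy":0,"dz":0.07,"wx":0,"wy":0,"wz":0,"grip":255},
    {"dx":0,"dy":0,"dz":0.11,"wx":0,"wy":0,"wz":0,"grip":255}
  ]
}}

```text
time: 9.47
ee_pos: [0.5176, -0.0535, 0.1933]
eef_rot: [[-0.002, 0.815, -0.579], [0.0, -0.579, -0.815], [-1.0, -0.002, 0.001]]
force: [0.7, -0.2, -0.4]
gripper_width: 0.0001
```

>>> {"fn": "drive_tool", "kwargs": {
  "motion": [
    {"dx":0,"dy":0,"dz":0.035,"wx":0,"wy":0,"wz":0,"grip":255},
    {"dx":0,"dy":0,"dz":0.035,"wx":0,"wy":0,"wz":0,"grip":255},
    {"dx":0,"dy":0,"dz":0.035,"wx":0,"wy":0,"wz":0,"grip":255},
    {"dx":0,"dy":0,"dz":0.035,"wx":0,"wy":0,"wz":0,"grip":255}
  ]
}}

```text
time: 9.8
ee_pos: [0.5179, -0.0536, 0.2269]
eef_rot: [[-0.0, 0.815, -0.579], [0.0, -0.579, -0.815], [-1.0, -0.0, 0.0]]
force: [-0.2, 0.7, -0.3]
gripper_width: 0.0
```

Run:
```python
from h import *
import pickle
g=get_state(); print(g["ee_pos"],g["force"],g["time"])
a=snapshot("side"); b=snapshot("wrist"); pickle.dump(b,open("w5.pkl","wb"))
im=[cv2.resize(a["img"][170:256,260:420],None,fx=4,fy=3.5,interpolation=cv2.INTER_CUBIC)]
im.append(b["img"][:299])
cv2.imwrite("pics/c4.png",np.vstack(im)[:600,:,::-1])
hsv=cv2.cvtColor(b["img"],cv2.COLOR_RGB2HSV); m=((hsv[...,1]>100)&(hsv[...,2]>60)&((hsv[...,0]<15)|(hsv[...,0]>170))).astype(np.uint8); m[230:]=0
for c in cv2.findContours(m,0,2)[0]:
    if cv2.contourArea(c)>300:
        p=cv2.approxPolyDP(c,3,True)[:,0]; print(p.tolist())
p=pickle.load(open("side.pkl","rb"))["img"].astype(int); q=a["img"].astype(int)
d=np.abs(p-q).sum(2)[165:240,310:400]; print("side diff on scale",d.mean())
```

```text
[ 0.51793121 -0.05356072  0.22688516] [-0.21575073  0.66409535 -0.33524641] 9.8
[[306, 126], [308, 163], [314, 165], [319, 161], [339, 174], [341, 126]]
side diff on scale 29.85511111111111
```

View pics/c4.png

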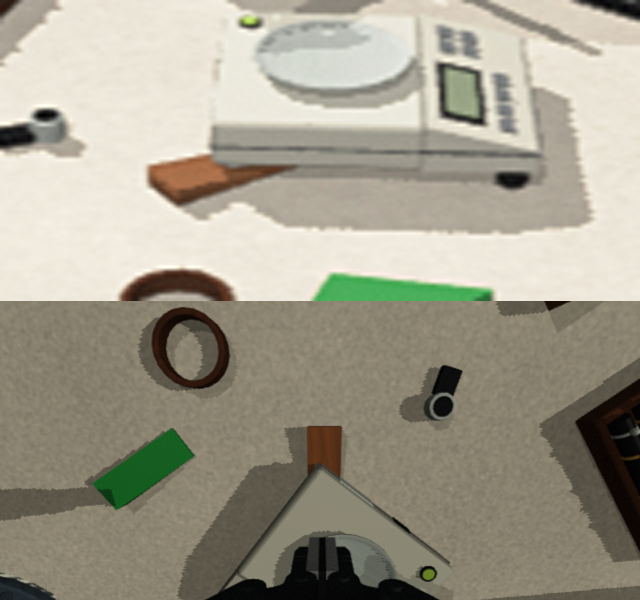

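Run:
```python
from h import *
import pickle
b=pickle.load(open("w5.pkl","rb"))
c=onz(b,320,163,.058); kl,kr=onz(b,306.5,126,.019),onz(b,341,126,.019); k=(kl+kr)/2
foot=c[:2]-.016*np.array([.665,1.247]); r=kl-kr; n=r[:2]/np.linalg.norm(r[:2]); d=np.array([-n[1],n[0]]); d*=np.sign(d@(foot-k[:2]))
e=foot-k[:2]; print("corner",c,"wedge thick end",k,"foot y in wedge",.055-e@d,"x",e@n, "heading",d)
from station import close_job
if abs(e@n)<.015 and -.045<.055-e@d<.02: print(close_job())
```

```text
corner [ 0.53017173 -0.03287814  0.058     ] wedge thick end [ 0.55257261 -0.00791016  0.019     ] foot y in wedge -0.0007546980354347851 x 0.0009582478255885755 heading [-0.57859375 -0.81561589]
the job is handed in; nothing more can be done
None
```

The wedge is under the bare foot and tight, the corner held when pressed, and I have handed the job in. The hand-in gives no verdict, so these are my own last checks.

- **Wedging:** I pushed the larger brown wedge, thin end first, with the closed fingertips low on its thick face. The push force rose from nothing to about 6.5 N over roughly the last 3 mm, and I stopped there.
- **Press test:** I pressed on the top above that foot with up to about 24 N. The fingertip sank only about 0.3 mm between 15 and 24 N, so the corner no longer gives. This was firmer than the 3 N needed.
- **Wedge position:** The last wrist picture puts the foot about 1 mm off the wedge's centre line and about 1 mm from its middle along the slope, which is well inside the limits.
- **Scale and bystanders:** The scale's corner measured the same as before the push, to within a millimetre. The bangle and loupe show no visible movement, and the arm was nowhere near the rest.
- **After release:** The arm stands clear, and the force reads zero apart from noise.

**Disagreed or not measured:**
- The first two wrist views differed by about 4 mm. Two-view heights came out 10 to 40 mm too low, so I used plane-ray positions with the heights from the text.
- Whether the scale is level I judged only from the side picture.
- How much load the wedge still carries after the press I could not measure.

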